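Seat a marble carving on its hidden dowel

TASK

Grip the small white marble carving that stands on the timber block and, without lifting it, slide it level off the block over the black granite plinth until the socket under its foot finds the steel pin and it drops on, sitting flat and square on the plinth. Press it firmly down onto the granite, with a push of about 10 N (a kilo), and finish like that: still gripping the carving and pressing it down, not letting go. Leave the tools and stones lying around where they are.

Things in the scene. Friction and masses are not known exactly. Their poses are not given: they have to be found in the camera images.
- carving: Loose white marble carving, 0.66 to 0.9 kg: a foot of 100 (x) x 90 (y) x 20 mm high and on it an upright flame-shaped blade, its point 126 mm above the underside. Origin: centre of the foot's underside, z up. A blind round socket, 15 mm across and 14 mm deep, lies under the foot exactly at the origin. It starts on the block, turned up to 0.35 rad against the plinth and up to 20 mm off to the side.
- grip (a point): Point in the carving's blade, 80 mm above its origin, where to grip: the blade is 26 mm thick along y, with flat upright faces (facing +y and -y) from 20 to 90 mm above the underside, at least 30 mm wide; along x it is 54 to 68 mm wide. Its point is 46 mm above this point. Dragged along x, it may tip a little about y between the pads; easing the grip lets it settle flat.
- plinth: Fixed black granite plinth, 120 (x) x 110 (y) x 40 mm high; chalk lines on its top cross at the pin and outline where the foot goes. Origin: centre of its underside, 30 mm above the bench; z up. The block butts on its -x side, so the carving slides along the plinth's +x, about 0.13 m; it sits square when its x is parallel to the plinth's x. Plinth and block may stand anywhere, turned any way.
- pin_tip (a point): Top of the fixed steel pin in the middle of the plinth: 12 mm across, standing 10 mm proud of the granite, its last 4 mm a bullet nose tapering to 5 mm. Fully home, the carving's origin is 10 mm below this point. The foot hides the pin once it is over it.
- block: Fixed squared timber block, 140 x 140 x 54 mm, beside the plinth. Its top is 14 mm above the plinth's top and 4 mm above the pin's, so the foot slides off it just clear of the pin. Its edge next to the plinth lies 60 mm from the pin's axis: a square foot over the pin clears it by 10 mm. Origin: centre of its underside, axes parallel to the plinth's.
- turntable: Fixed (locked) round grey turntable, 340 mm across and 30 mm high, that carries plinth and block. Origin: centre of its underside.
- diamond_pad: Bystander: loose green and black diamond hand pad, 86 x 52 x 26 mm, lying on the turntable beside block and plinth. Origin: centre of its underside.
- mallet: Bystander: loose wooden carver's mallet standing on its round head (94 mm across), 236 mm high. Origin: centre of its underside.
- point_chisel: Bystander: loose steel point chisel, 220 mm long, 15 mm thick, lying along its x. Origin: near its middle, on the bench.
- flat_chisel: Bystander: loose steel flat chisel, 220 mm long, 15 mm thick, lying along its x. Origin: near its middle, on the bench.
- square: Bystander: loose carpenter's square lying flat, stock 110 mm along its y at the origin, steel blade 168 mm long towards its -x, 16 mm high.
- tube: Bystander: loose closed white adhesive tube, about 160 mm long, lying along its x, 36 mm high. Origin: under its middle.
- grinder: Bystander: loose cordless angle grinder lying on its disc, about 320 mm long from the disc (125 mm across, at the origin) to the battery at its -x end, side handle towards +y; 82 mm high.
- stone_disc: Bystander: loose white stone disc, 160 mm across, 40 mm high. Origin: centre of its underside.
Things that resemble listed ones, but are neither listed nor needed, are in the scene too. Leave any pink or turquoise look-alike of the carving alone.

How it is judged:
On the way, in this order (a step that is already met when the one before it is completed fails the run):
1. the carving is slid off the block and out over the plinth, still up at the height of the pin (horizontal distance between carving and pin_tip below 0.03 m and z of carving in the frame of plinth above 0.0465 m).
2. its socket has dropped over the pin and the foot is down on the granite (horizontal distance between carving and pin_tip below 0.003 m and z of carving in the frame of plinth below 0.043 m), for 0.1 s.
At the end, for the whole second after the job is handed in: Carving on the pin (socket within 3 mm of its axis), foot on the granite (within 2 mm, tilt < 0.04 rad), square to the plinth within 0.12 rad, clear of the block, at rest; fingers still hold it (> 4 N) and it bears on the plinth with > 12.5 N, its weight of 6.5 to 9 N included (horizontal distance between carving and pin_tip below 0.003 m and z of carving in the frame of plinth below 0.042 m and angle between carving's own z axis and vertical below 0.04 rad and angle between the x axis of carving and the x axis of plinth, either way round below 0.12 rad and contact force between carving and plinth above 12.5 N and contact force between carving and block below 0.5 N and contact force between the fingers and carving above 4 N and linear speed of carving below 0.01 m/s); the arm keeps its last pose, push and grip.
It fails at once if the carving is lifted (its underside more than 6 mm above the block's top) (height (world z) of carving above 0.09 m).
It fails at once if the carving is tipped (over 0.2 rad) (angle between carving's own z axis and vertical above 0.2 rad).
It fails at once if a tool or stone lying around is moved more than 20 mm (distance of any of diamond_pad, mallet, point_chisel, flat_chisel, square, tube, grinder, stone_disc from where it was at the start of the episode above 0.02 m).
It also fails if it takes over 42 s, if anything falls off the work surface, if the arm or the gripper's body presses on something with over 40 N, if the wrist force passes 120 N, or if a joint passes its speed limit or range.

ROBOT

A 7-joint arm with a two-finger parallel gripper is mounted at the origin on the work surface. World frame = base frame: x ahead of the robot, y to its left, z up, the work surface at z = 0. Lengths are in m, angles in rad, forces in N, time in s.
With the tool pointing down it reaches from about 0.4 to 0.85 m from the base axis. Payload 4.5 kg.
Tool frame: the origin (TCP) lies midway between the tips of the shut fingers; the grasp point (between the pads) lies 19 mm behind it; x points along the fingers, y is the direction in which the jaws open and shut, and the axes are right-handed (so a half turn about x gives the same grasp; the last joint's range is limited). The gripper opens to 88 mm and grips with 3 to 60 N. Pads are 18 mm wide; open, the fingers measure 123 mm over their backs; the gripper's body (75 mm by 187 mm) begins 45 mm behind the grasp point.
Start: joints at [1.211, 0.689, -0.195, 1.565, 0.157, 0.902, -0.215], TCP at [0.24, -0.577, 0.239] pointing down, gripper open.
Joint ranges: [-3.01, 3.01], [-0.46, 2.08], [-1.47, 1.51], [0.13, 2.56], [-1, 4.14], [0.04, 2.09], [-2.66, 2.66]. Speed limits (rad/s): [2.57, 2.57, 3.14, 3.14, 3.14, 3.14, 3.14].

INTERFACE

Orientations are given as a unit quaternion [x, y, z, w].
In Python, from plant import r gives the robot as it stands.
- The arm moves only by the tool arm_command, never from a script. Its argument "plan" is a list of rows, each a list of 5 numbers: the finger opening in m, from 0 to 0.0881, then the shift along the tool's x, y, z in m, then the turn about the tool's x in rad. In form: [[grip, dx, dy, dz, roll], ...]. A call has 1 to 12 rows; each row shifts and turns the commanded pose from where the row before left it, along the tool's axes as they then stand; what a row does not reach is not made up. A row lasts 1/8 s, in which the tool goes at most 62.5 mm and 10.7 degrees, less where a joint would pass 70% of its speed; a pose out of reach is approached as far as the arm can. A call is refused whole if a number of a shift passes 0.0625 or a number of a turn 0.188, either way. A call with a gripper value outside its range is refused whole. The fingers move at their own pace and stop on an object; "force" is the grip in N (left out, the last holds). Time passes only in rows, so rows that do not move let the fingers close. It gives the time, the measured TCP pose, the force and the opening at its end, in the units of the state.
- r.get_state(): the state, without advancing time (a new reading comes with each control period).
- r.snapshot(name): name is "side" or "top"; returns (picture, depth): 384x512x3 uint8, red, green, blue; 384x512 float32, m along the optical axis (not along the pixel's ray), 0 where there is no reading.
- r.calibration(name): a dict with "fx", "fy", "cx", "cy" (pixels), "k1" (the pictures are not rectified: a ray, as slopes to the right and down, at radius r is drawn at 1 + k1 r^2 times it, then the intrinsics apply), "eye" and "orientation" of the camera in the world. Camera axes: x right, y down, z forward; pixel columns grow to the right and rows downward; lengths in m; the calibration is good to about 2 mm. A picture is of the moment at which its call begins. calibration takes no time and is no camera call.
- r.finish_job(): hands the job in, once; it reports no verdict.
The state is a dict: "clock": time; "q": joint angles; "qd": joint speeds; "joint_torque": joint torques, N m; "tool_pos": TCP position; "eef_rot": TCP orientation; "contact_force": force on the tool from outside, world axes, zero at the start; "moment": the same for the moment, N m; "opening": opening from 0.0 (shut) to 1.0 (fully open).
Only numpy, scipy, OpenCV 4.12 (cv2) and the standard library are available. Lean on these libraries where they do the work, as an engineer would, in place of code of your own. Each camera call takes 0.05 s, during which the arm holds its last target.

## Working session

There is one attempt and no reset: what is moved stays moved. The work goes in short steps, Python scripts to look and compute and a tool call to move; the robot and the scene stay as the last step left them, time stands still between calls to the robot, and variables do not carry over. Pictures are saved under pics/ and viewed, and the job is handed in when it is done.

Besides the shell and the picture viewer there is one more tool, called after "Request:" as a command line: name --pt "numbers of a row" for each row, then --argument value for the rest. arm_command: Moves the arm, as the interface text tells. Its arguments: {"type":"object","properties":{"plan":{"type":"array","items":{"type":"array","items":{"type":"number"}}},"force":{"type":"number"}},"required":["plan"]}

```bash
ls; mkdir -p pics; python3 - <<'E'
from plant import r
import cv2,numpy as np
print(r.get_state())
for n in("top","side"):
    p,d=r.snapshot(n); cv2.imwrite(f"pics/{n}0.png",p[:,:,::-1]); np.save(f"{n}0_d.npy",d); np.save(f"{n}0.npy",p)
    print(n,r.calibration(n))
E
```

```text
pics
{'clock': 0.0, 'q': array([ 1.2107958 ,  0.68998041, -0.19448893,  1.56639058,  0.15730863,
        0.90249339, -0.21510003]), 'qd': array([-1.40748645e-04, -9.01535639e-04,  7.22626765e-04,  2.91735941e-03,
       -5.00939292e-04, -8.40595742e-05,  3.36010736e-03]), 'joint_torque': array([ 1.07154698e-03, -5.27554107e+01, -1.26680017e+00, -1.53424788e+01,
       -5.27026446e-02,  6.54646850e-03,  1.68907191e-04]), 'tool_pos': array([ 0.23949904, -0.57658   ,  0.23789923]), 'eef_rot': array([-0.69325291, -0.13899644,  0.69362364, -0.13771943]), 'contact_force': array([-0.00980531,  0.61550187, -1.48668655]), 'moment': array([ 0.04689256, -0.02143294,  0.02285097]), 'opening': 1.0004630802577483}
top {'fx': 365.70423768669446, 'fy': 365.70423768669446, 'cx': 260.16904777674387, 'cy': 186.47118531409623, 'k1': -0.02803854472724143, 'eye': array([0.39288417, 0.01369824, 1.24599399]), 'orientation': array([-0.70442785,  0.70612261, -0.04908203,  0.05256622])}
side {'fx': 412.33757113033107, 'fy': 412.33757113033107, 'cx': 254.42885909704947, 'cy': 185.92168265875944, 'k1': -0.06879345430553184, 'eye': array([-0.06001362,  0.65018128,  1.11003209]), 'orientation': array([-0.34223066,  0.86697625, -0.3345122 ,  0.13903936])}
```

View pics/top0.png

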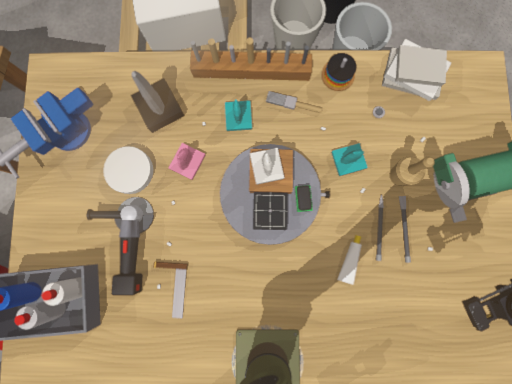

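View pics/side0.png

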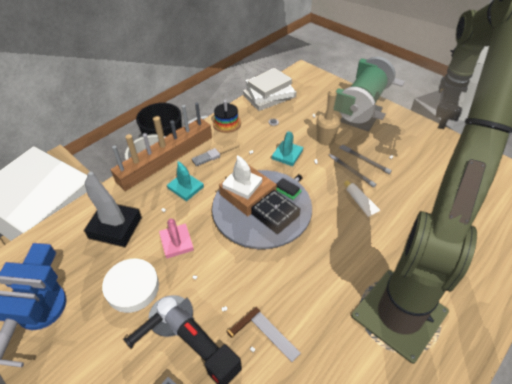

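Top view: turntable at about (270,193), carving on the block at about (267,165), plinth at (270,211), green pad at (305,197). The arm is clear of the scene at lower right. I'll zoom in and segment.

```bash
cat > h.py <<'E'
import numpy as np,cv2
from scipy.spatial.transform import Rotation as R
def rays(c,uv):
    uv=np.atleast_2d(np.asarray(uv,float))
    K=np.array([[c['fx'],0,c['cx']],[0,c['fy'],c['cy']],[0,0,1]])
    s=cv2.undistortPoints(uv[:,None],K,np.array([c['k1'],0,0,0.]))[:,0]
    return np.c_[s,np.ones(len(s))]
def onz(c,uv,z):
    d=R.from_quat(c['orientation']).apply(rays(c,uv)); e=np.array(c['eye'])
    return e+d*((z-e[2])/d[:,2])[:,None]
def proj(c,P):
    p=R.from_quat(c['orientation']).inv().apply(np.atleast_2d(P)-c['eye']); s=p[:,:2]/p[:,2:]
    s=s*(1+c['k1']*(s**2).sum(1))[:,None]
    return s*c['fx']+[c['cx'],c['cy']]
def dpt(c,uv,d):
    return np.array(c['eye'])+R.from_quat(c['orientation']).apply(rays(c,uv)*np.asarray(d)[:,None])
E
python3 - <<'E'
import cv2
a=cv2.imread("pics/top0.png")[140:245,215:325]; b=cv2.imread("pics/side0.png")[145:250,205:315]
a=cv2.resize(a,None,fx=5.4,fy=5.4,interpolation=cv2.INTER_CUBIC);b=cv2.resize(b,None,fx=5.4,fy=5.4,interpolation=cv2.INTER_CUBIC)
cv2.imwrite("pics/cropa.png",a);cv2.imwrite("pics/cropb.png",b)
E
```

```text
(no output)
```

View pics/cropa.png

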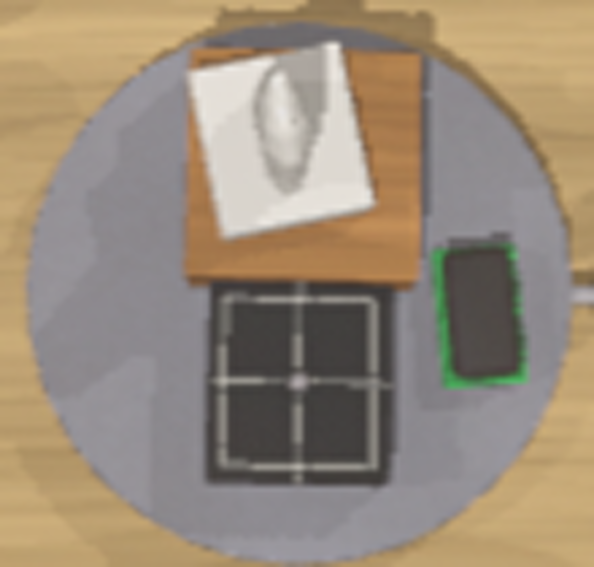

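View pics/cropb.png

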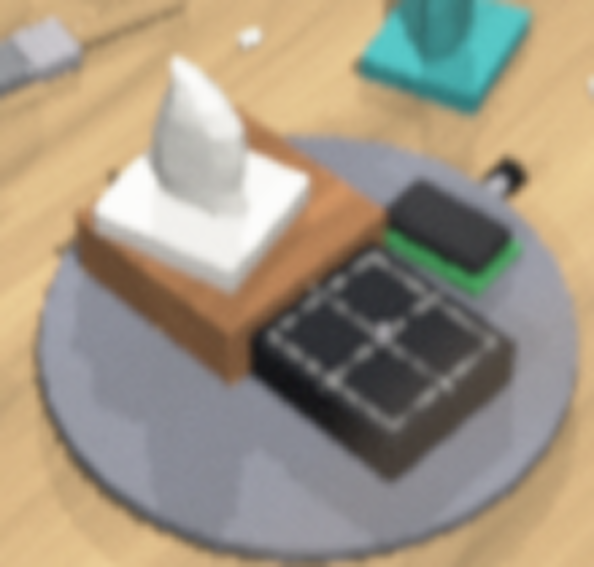

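```bash
python3 - <<'E'
from plant import r
from h import *
ct,cs=r.calibration("top"),r.calibration("side")
def cr(o,xy): return np.array(o)+(np.array(xy)+.5)/5.4-.5
ta=np.load("top0.npy");sa=np.load("side0.npy");dt=np.load("top0_d.npy")
roi=np.zeros(ta.shape[:2],np.uint8);roi[140:245,215:325]=1
hsv=cv2.cvtColor(ta,cv2.COLOR_RGB2HSV)
# white foot
m=((hsv[...,1]<45)&(hsv[...,2]>190)&(roi>0)).astype(np.uint8);
m[192:]=0
cs_,_=cv2.findContours(m,0,2);c=max(cs_,key=cv2.contourArea)
rc=cv2.minAreaRect(c);print("white",rc)
B=cv2.boxPoints(rc)
P=onz(ct,B,.104);print(P.round(4)); 
P2=P[:,:2];print("ctr",P2.mean(0),"edges",[(np.linalg.norm(P2[(i+1)%4]-P2[i]).round(4),np.degrees(np.arctan2(*(P2[(i+1)%4]-P2[i])[::-1])).round(2)) for i in range(4)])
hand=cr([215,140],[(188,72),(338,43),(375,205),(222,240)])
P2=onz(ct,hand,.104)[:,:2];print("hand ctr",P2.mean(0),[(np.linalg.norm(P2[(i+1)%4]-P2[i]).round(4),np.degrees(np.arctan2(*(P2[(i+1)%4]-P2[i])[::-1])).round(2)) for i in range(4)])
# block
bl=((hsv[...,0]<20)&(hsv[...,1]>110)&(roi>0)).astype(np.uint8)
# plinth top outline by hand
for nm,z,pts in(("plinth",.07,[(211,285),(393,289),(386,485),(208,482)]),("blocktop",.084,[(193,48),(420,55),(413,287),(187,280)]),("chalk",.07,[(222,299),(377,299),(375,467),(222,467)])):
    P2=onz(ct,cr([215,140],pts),z)[:,:2]
    print(nm,P2.mean(0).round(4),[(np.linalg.norm(P2[(i+1)%4]-P2[i]).round(4),np.degrees(np.arctan2(*(P2[(i+1)%4]-P2[i])[::-1])).round(2)) for i in range(4)])
print("pin top",onz(ct,cr([215,140],[(298,381)]),.08), "side",onz(cs,cr([205,145],[(385,330)]),.08))
hs=cr([205,145],[(92,208),(240,285),(310,182)])
print("side foot",onz(cs,hs,[.104,.104,.104][0]))
# chalk side
P2=onz(cs,cr([205,145],[(378,257),(495,343),(394,425),(270,335)]),.07)[:,:2]
print("chalk side",P2.mean(0),[(np.linalg.norm(P2[(i+1)%4]-P2[i]).round(4),np.degrees(np.arctan2(*(P2[(i+1)%4]-P2[i])[::-1])).round(2)) for i in range(4)])
# turntable by grey ellipse
# blade tip
print("tip top",onz(ct,cr([215,140],[(290,118)]),.21),"tip side",onz(cs,cr([205,145],[(177,60)]),.21))
print("depth plinth/block/foot/table", dpt(ct,[[262,205],[285,185],[257,178],[240,215],[330,240]],[dt[205,262],dt[185,285],dt[178,257],dt[215,240],dt[240,330]]).round(4))
# chalk line fits: bright pixels within plinth
g=cv2.cvtColor(ta,cv2.COLOR_RGB2GRAY)
for axis in (0,1):
    pts=[]
    if axis==0:
        for v in range(198,228):
            if 208<v<213: continue
            w=g[v,265:276].astype(float)-60;w=np.clip(w,0,None); pts.append((265+(w*np.arange(11)).sum()/w.sum(),v))
    else:
        for u in range(257,284):
            if 266<u<274: continue
            w=g[206:216,u].astype(float)-60;w=np.clip(w,0,None); pts.append((u,206+(w*np.arange(10)).sum()/w.sum()))
    Q=onz(ct,pts,.07)[:,:2]
    l=cv2.fitLine(Q.astype(np.float32),cv2.DIST_HUBER,0,.001,.001).ravel();print("line",l,np.degrees(np.arctan2(l[1],l[0])))
E
```

```text
white ((266.3646240234375, 165.37725830078125), (31.14218521118164, 28.423084259033203), 77.7352294921875)
[[ 0.666   0.0541  0.104 ]
 [ 0.6856 -0.0349  0.104 ]
 [ 0.5866 -0.0549  0.104 ]
 [ 0.5675  0.033   0.104 ]]
ctr [ 0.6264339  -0.00066696] edges [(np.float64(0.0911), np.float64(-77.62)), (np.float64(0.101), np.float64(-168.54)), (np.float64(0.09), np.float64(102.25)), (np.float64(0.1008), np.float64(12.11))]
hand ctr [ 0.62597573 -0.00136037] [(np.float64(0.0907), np.float64(-78.97)), (np.float64(0.0998), np.float64(-167.95)), (np.float64(0.092), np.float64(102.87)), (np.float64(0.1027), np.float64(11.3))]
plinth [ 0.484  -0.0123] [(np.float64(0.1092), np.float64(-91.42)), (np.float64(0.117), np.float64(177.26)), (np.float64(0.1054), np.float64(88.91)), (np.float64(0.1176), np.float64(-0.84))]
blocktop [ 0.6135 -0.015 ] [(np.float64(0.1371), np.float64(-91.99)), (np.float64(0.1412), np.float64(177.46)), (np.float64(0.1341), np.float64(88.06)), (np.float64(0.1413), np.float64(-1.34))]
chalk [ 0.4853 -0.012 ] [(np.float64(0.0929), np.float64(-90.15)), (np.float64(0.1003), np.floa
[... 224 characters left out ...]
  0.104     ]
 [ 0.55955141  0.03703743  0.104     ]
 [ 0.58630957 -0.05375851  0.104     ]]
chalk side [ 0.48685079 -0.01186456] [(np.float64(0.0979), np.float64(177.59)), (np.float64(0.0881), np.float64(87.47)), (np.float64(0.1001), np.float64(-0.23)), (np.float64(0.0919), np.float64(-93.85))]
tip top [[ 0.61603216 -0.00498429  0.21      ]] tip side [[6.42740509e-01 6.35411844e-04 2.10000000e-01]]
depth plinth/block/foot/table [[ 0.5031  0.0135  0.0677]
 [ 0.5658 -0.0605  0.0842]
 [ 0.5862  0.0292  0.0998]
 [ 0.4737  0.087   0.0256]
 [ 0.3903 -0.2154  0.0008]]
line [ 0.9999966  -0.00260735  0.48899105 -0.01133859] -0.14939006
line [ 0.01260851  0.9999205   0.48565584 -0.01215095] 89.277565
```

```bash
cat >> h.py <<'E'
def plan(s,tgt,yawy=None):
    """shift in tool axes to world tgt; roll so tool y points along yawy (deg, mod 180)"""
    Rt=R.from_quat(s['eef_rot']); d=Rt.inv().apply(np.array(tgt)-s['tool_pos'])
    M=Rt.as_matrix(); y=np.degrees(np.arctan2(M[1,1],M[0,1]))
    out=dict(shift=d.round(4),xaxis=M[:,0].round(4),yaw_y=y.round(2),F=np.round(s['contact_force'],2),op=round(s['opening']*88.1,1),pos=np.round(s['tool_pos'],4),t=s['clock'])
    if yawy is not None:
        dy=(yawy-y+90)%180-90; out['roll']=round(np.radians(dy)*np.sign(M[2,0]),4)
    return out
E
python3 - <<'E'
from plant import r
from h import *
ct=r.calibration("top")
s=r.get_state()
print(plan(s,[.626,-.001,.25],102.1))
print("mallet top",onz(ct,[[428,161],[398,168],[410,170]],.15))
E
```

```text
{'shift': array([-0.0114, -0.3833, -0.5778]), 'xaxis': array([-8.0e-04,  1.5e-03, -1.0e+00]), 'yaw_y': np.float64(-67.43), 'F': array([-0.21, -0.28, -0.27]), 'op': 88.0, 'pos': array([ 0.2395, -0.5767,  0.238 ]), 't': 0.1, 'roll': np.float64(0.1827)}
mallet top [[ 0.62928056 -0.49658906  0.15      ]
 [ 0.60756796 -0.4025484   0.15      ]
 [ 0.601276   -0.43911213  0.15      ]]
```

```bash
python3 - <<'E'
import cv2
a=cv2.imread("pics/top0.png")[130:350,330:512]
cv2.imwrite("pics/cropm.png",cv2.resize(a,None,fx=2.7,fy=2.7,interpolation=cv2.INTER_CUBIC))
E
```

```text
(no output)
```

View pics/cropm.png

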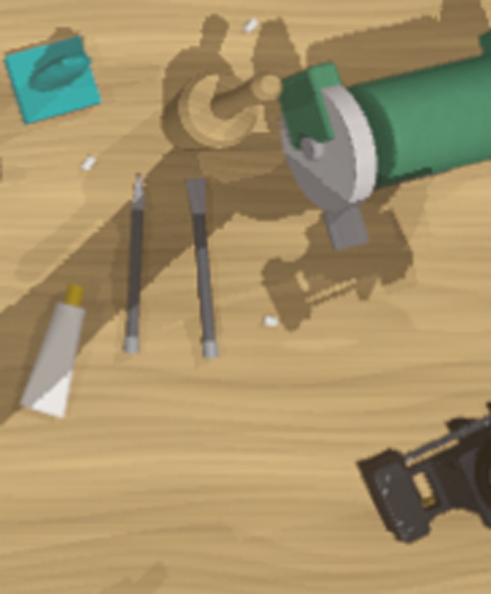

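The top view puts the mallet near (0.6,-0.43), more than 0.2 m from my straight path, so I'll approach above the carving.

Request:
arm_command --pt "0.088 -0.005 -0.012 -0.018 0.011" --pt "0.088 -0.005 -0.024 -0.036 0.0115" --pt "0.088 -0.005 -0.024 -0.036 0.0115" --pt "0.088 -0.005 -0.024 -0.036 0.0115" --pt "0.088 0 -0.024 -0.036 0.0115" --pt "0.088 0 -0.024 -0.036 0.0115" --pt "0.088 0 -0.024 -0.036 0.0115" --pt "0.088 0 -0.024 -0.036 0.0115" --pt "0.088 0 -0.024 -0.036 0.0115" --pt "0.088 0 -0.024 -0.036 0.0115" --pt "0.088 0 -0.024 -0.036 0.0115" --pt "0.088 0 -0.024 -0.036 0.0115" --force 15

```text
clock: 1.6
tool_pos: [0.543, -0.1815, 0.2584]
eef_rot: [-0.701, -0.09, 0.702, -0.09]
contact_force: [0.4, -0.1, 0.3]
opening: 0.998
```

Request:
arm_command --pt "0.088 0 -0.024 -0.036 0.0115" --pt "0.088 0 -0.024 -0.036 0.0115" --pt "0.088 0 -0.024 -0.036 0.0115" --pt "0.088 0 -0.018 -0.027 0.0115" --pt "0.088 0 -0.01 -0.015 0" --pt "0.088 0 0 0 0" --pt "0.088 0 0 0 0"

```text
clock: 2.48
tool_pos: [0.6639, -0.0516, 0.2584]
eef_rot: [-0.703, -0.073, 0.704, -0.074]
contact_force: [-0.2, 0.3, -0.2]
opening: 0.999
```

```bash
python3 - <<'E'
from plant import r
from h import *
s=r.get_state()
print(plan(s,[.626,-.001,.149],102.1),s['q'].round(2))
E
```

```text
{'shift': array([ 0.1094, -0.0574,  0.0264]), 'xaxis': array([-0.0014, -0.0011, -1.    ]), 'yaw_y': np.float64(-78.01), 'F': array([-0.16,  0.33, -0.19]), 'op': 88.0, 'pos': array([ 0.6639, -0.0516,  0.2584]), 't': 2.475, 'roll': np.float64(-0.002)} [ 0.05  0.72 -0.09  1.41  0.07  1.01 -1.41]
```

Request:
arm_command --pt "0.088 0 -0.019 0.009 0" --pt "0.088 0 -0.019 0.009 0" --pt "0.088 0 -0.019 0.008 0" --pt "0.088 0 0 0 0" --pt "0.088 0.02 0 0 0" --pt "0.088 0.02 0 0 0" --pt "0.088 0.02 0 0 0" --pt "0.088 0.02 0 0 0" --pt "0.088 0.015 0 0 0" --pt "0.088 0.01 0 0 0" --pt "0.088 0.004 0 0 0" --pt "0.088 0 0 0 0"

```text
clock: 3.98
tool_pos: [0.6277, -0.0001, 0.1499]
eef_rot: [0.703, 0.074, -0.703, 0.074]
contact_force: [0.4, -0.1, -0.1]
opening: 0.999
```

```bash
python3 - <<'E'
from plant import r
from h import *
s=r.get_state()
print(plan(s,[.626,-.001,.149],102.1),s['q'].round(2))
p,d=r.snapshot("side"); cv2.imwrite("pics/side1.png",cv2.resize(p[120:260,180:330,::-1],None,fx=4,fy=4,interpolation=cv2.INTER_CUBIC))
E
```

```text
{'shift': array([0.0009, 0.0006, 0.0018]), 'xaxis': array([ 4.e-04, -1.e-04, -1.e+00]), 'yaw_y': np.float64(-77.95), 'F': array([ 0.39, -0.15, -0.14]), 'op': 88.0, 'pos': array([ 6.277e-01, -1.000e-04,  1.499e-01]), 't': 3.975, 'roll': np.float64(-0.0009)} [-0.03  0.8  -0.08  1.64  0.09  0.71 -1.51]
```

View pics/side1.png

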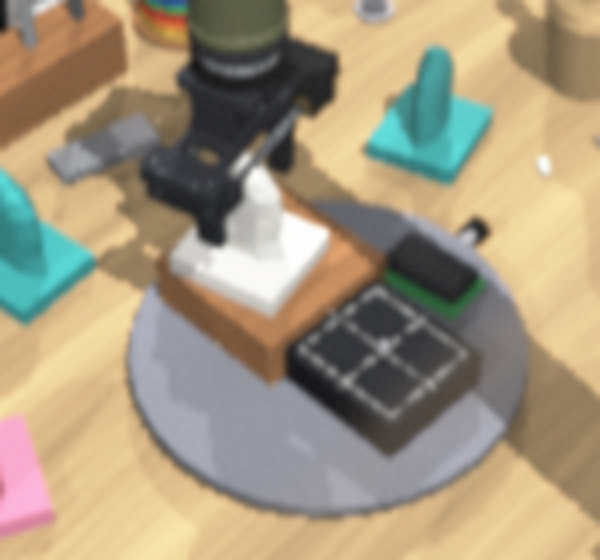

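Side view: the jaws straddle the blade at about (235,215), and the foot sits on the block with the tip just under the body. Closing now.

Request:
arm_command --pt "0.088 0 0 0.002 0" --pt "0.06 0 0 0 0" --pt "0.04 0 0 0 0" --pt "0.03 0 0 0 0" --pt "0.02 0 0 0 0" --pt "0.015 0 0 0 0" --pt "0.015 0 0 0 0" --pt "0.015 0 0 0 0" --force 30

```text
clock: 5.03
tool_pos: [0.6255, -0.0005, 0.1497]
eef_rot: [0.703, 0.074, -0.703, 0.074]
contact_force: [-0.1, -0.4, -1.0]
opening: 0.291
```

```bash
python3 - <<'E'
from plant import r
from h import *
s=r.get_state()
print(plan(s,[.626,-.001,.149],102.1),s['moment'].round(2))
for n in("top","side"):
    p,d=r.snapshot(n); 
    o=(140,215) if n=="top" else (145,205)
    cv2.imwrite(f"pics/{n}2.png",cv2.resize(p[o[0]:o[0]+105,o[1]:o[1]+110,::-1],None,fx=5.4,fy=5.4,interpolation=cv2.INTER_CUBIC))
E
```

```text
{'shift': array([ 0.0007,  0.0006, -0.0003]), 'xaxis': array([ 1.e-04, -2.e-04, -1.e+00]), 'yaw_y': np.float64(-77.95), 'F': array([-0.07, -0.42, -0.95]), 'op': 25.6, 'pos': array([ 6.255e-01, -5.000e-04,  1.497e-01]), 't': 5.025, 'roll': np.float64(-0.0009)} [-0.05 -0.   -0.08]
```

View pics/side2.png

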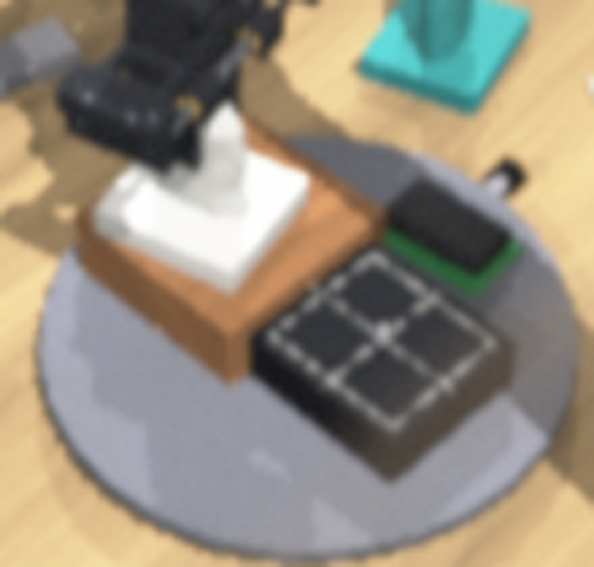

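View pics/top2.png

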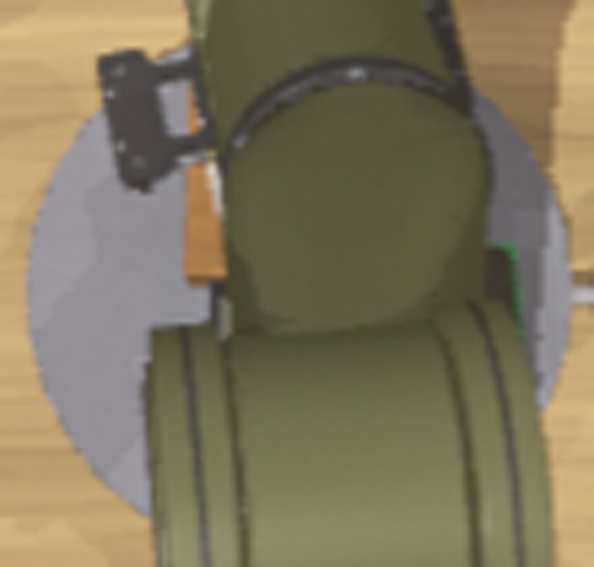

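Request:
arm_command --pt "0.015 0 0 0.004 0.0" --pt "0.015 0 0 0.007 0.028" --pt "0.015 0 0 0.008 0.028" --pt "0.015 0 0 0.008 0.028" --pt "0.015 0 0 0.008 0.028" --pt "0.015 0 0 0.008 0.028" --pt "0.015 0 0 0.008 0.028" --pt "0.015 0 0 0.007 0.028" --pt "0.015 0 0 0.004 0.026" --pt "0.015 0 0 0 0" --pt "0.015 0 0 0 0"

```text
clock: 6.5
tool_pos: [0.563, -0.0081, 0.1497]
eef_rot: [-0.706, 0.004, 0.708, 0.004]
contact_force: [-3.0, 0.4, 1.0]
opening: 0.29
```

```bash
python3 - <<'E'
from plant import r
from h import *
s=r.get_state()
print(plan(s,[.4852,-.0117,.1497],89.3),s['moment'].round(2))
for n in("side",):
    p,d=r.snapshot(n); np.save("s3.npy",p);np.save("s3d.npy",d)
    o=(145,205)
    cv2.imwrite(f"pics/{n}3.png",cv2.resize(p[o[0]:o[0]+105,o[1]:o[1]+110,::-1],None,fx=5.4,fy=5.4,interpolation=cv2.INTER_CUBIC))
E
```

```text
{'shift': array([0.0002, 0.0045, 0.0777]), 'xaxis': array([-2.5e-03, -2.0e-04, -1.0e+00]), 'yaw_y': np.float64(-90.68), 'F': array([-2.97,  0.41,  0.96]), 'op': 25.6, 'pos': array([ 0.563 , -0.0081,  0.1497]), 't': 6.5, 'roll': np.float64(0.0003)} [-0.    0.49 -0.12]
```

View pics/side3.png

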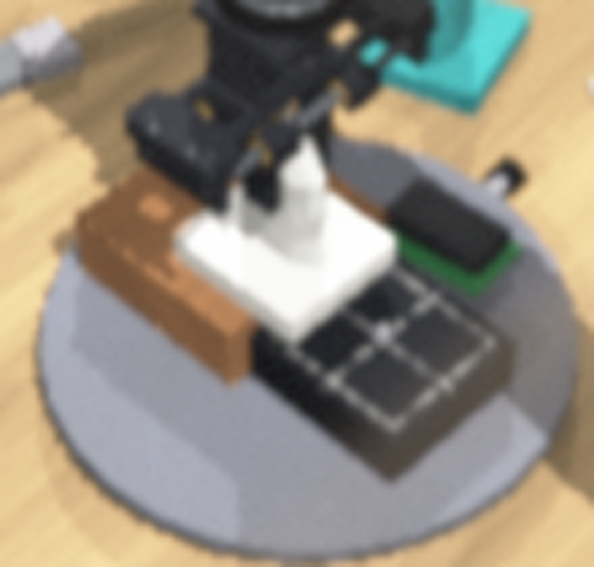

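Foot now overhangs the plinth, its near corner at about (297,335) in the crop. I'll ease the grip so it settles flat while its centre is still over the block, then regrip.

Request:
arm_command --pt "0.015 0 0 0 0" --pt "0.015 0 0 0 0" --pt "0.015 0 0 0 0" --force 3

```text
clock: 6.92
tool_pos: [0.5634, -0.0081, 0.1495]
eef_rot: [-0.707, 0.004, 0.708, 0.004]
contact_force: [-3.9, 0.2, 1.3]
opening: 0.294
```

Request:
arm_command --pt "0.027 0 0 0 0" --pt "0.028 0 0 0 0" --pt "0.02 0 0 0 0" --pt "0.015 0 0 0 0" --pt "0.015 0 0 0 0" --force 30

```text
clock: 7.55
tool_pos: [0.5652, -0.0081, 0.15]
eef_rot: [0.708, -0.004, -0.706, -0.004]
contact_force: [2.1, -0.6, 0.3]
opening: 0.293
```

```bash
cat > look.py <<'E'
import sys
from plant import r
from h import *
k=sys.argv[1]
s=r.get_state()
print(plan(s,[.4852,-.0117,.1497],89.3),s['moment'].round(2))
p,d=r.snapshot("side"); np.save(f"s{k}.npy",p);np.save(f"s{k}d.npy",d)
o=(145,205)
cv2.imwrite(f"pics/side{k}.png",cv2.resize(p[o[0]:o[0]+105,o[1]:o[1]+110,::-1],None,fx=5.4,fy=5.4,interpolation=cv2.INTER_CUBIC))
E
python3 look.py 4
```

```text
{'shift': array([0.0001, 0.0045, 0.0799]), 'xaxis': array([ 2.2e-03, -1.0e-04, -1.0e+00]), 'yaw_y': np.float64(-90.67), 'F': array([ 2.12, -0.62,  0.26]), 'op': 25.8, 'pos': array([ 0.5652, -0.0081,  0.15  ]), 't': 7.55, 'roll': np.float64(0.0005)} [-0.08 -0.52  0.  ]
```

View pics/side4.png

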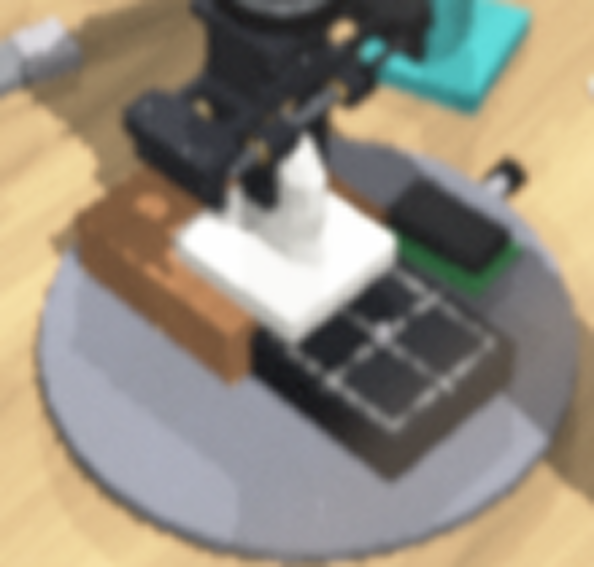

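```bash
cat > edge.py <<'E'
import sys
from plant import r
from h import *
# bottom white boundary of carving foot in side view, per column
def bottom(k,zb,yc=-.0117,verbose=1):
    p=np.load(f"s{k}.npy").astype(float); cs=r.calibration("side")
    sat=p.max(2)-p.min(2); g=p.min(2)  # white: high min channel
    m=((g>150)&(sat<40)).astype(np.uint8); m[:150]=0; m[225:]=0; m[:,:225]=0; m[:,300:]=0
    n,l,st,_=cv2.connectedComponentsWithStats(m,connectivity=4); b=1+np.argmax(st[1:,4]); m=(l==b)
    pts=[]
    for u in range(m.shape[1]):
        vs=np.flatnonzero(m[:,u])
        if len(vs)<3: continue
        v=vs.max(); hi=g[v-2,u]; lo=g[v+4,u]; t=(hi+lo)/2
        col=g[v-2:v+5,u]; i=np.flatnonzero(col<t)
        if len(i)==0 or i[0]==0: continue
        i=i[0]; pts.append((u,v-2+i-1+(col[i-1]-t)/(col[i-1]-col[i])))
    pts=np.array(pts)
    return cs,pts,onz(cs,pts,zb)
if __name__=="__main__":
    cs,pts,P=bottom(sys.argv[1],float(sys.argv[2]))
    for a,b in zip(pts,P): print(a.round(2),b[:2].round(4))
E
python3 edge.py 4 .084
```

```text
[238.   192.83] [0.6127 0.0354]
[239.   193.31] [0.6087 0.0346]
[240.   194.36] [0.603  0.0357]
[241.  194.6] [0.5998 0.0342]
[242.   195.34] [0.5951 0.0342]
[243.   196.23] [0.5899 0.0348]
[244.  196.5] [0.5867 0.0334]
[245.   197.59] [0.581  0.0345]
[246.   198.41] [0.5761 0.0349]
[247.   199.32] [0.5709 0.0355]
[248.   199.52] [0.5679 0.0339]
[249.   200.77] [0.5618 0.0355]
[250. 202.] [0.5557 0.0371]
[251.   202.91] [0.5507 0.0377]
[252.   203.32] [0.5471 0.0368]
[253.   204.28] [0.5419 0.0375]
[254.   204.98] [0.5375 0.0374]
[255.   205.26] [0.5343 0.0361]
[256.   206.36] [0.5288 0.0372]
[257.   207.15] [0.5241 0.0375]
[258.   207.86] [0.5198 0.0374]
[259.   207.74] [0.5177 0.0349]
[260.   206.72] [0.5183 0.0296]
[261.   206.39] [0.5168 0.0264]
[262.   205.74] [0.5163 0.0222]
[263.   204.99] [0.5161 0.0177]
[264.   204.28] [0.5157 0.0133]
[265.   203.37] [0.5159 0.0082]
[266.  202.7] [0.5155 0.0039]
[267.   201.83] [ 0.5156 -0.001 ]
[268.   200.95] [ 0.5157 -0.006 ]
[269.   199.91] [ 0.5163 -0.0116]
[270.   199.29] [ 0.5157 -0.0158]
[271.   198.56] [ 0.5154 -0.0203]
[272.   197.69] [ 0.5155 -0.0254]
[273.   196.78] [ 0.5157 -0.0306]
[274.   195.93] [ 0.5157 -0.0356]
[275.   195.23] [ 0.5154 -0.0401]
[276.   194.73] [ 0.5144 -0.044 ]
[277.   194.12] [ 0.5137 -0.0483]
```

Side-view edges put the carving centre at about (0.5657,-0.0085), within 0.5 mm of the tool axis and square. About 80 mm are left. Next slide goes in stages while I watch height and force.

Request:
arm_command --pt "0.015 0 0.0005 0.004 0" --pt "0.015 0 0.0005 0.006 0" --pt "0.015 0 0.0005 0.006 0" --pt "0.015 0 0.0005 0.006 0" --pt "0.015 0 0 0.003 0" --pt "0.015 0 0 0 0"

```text
clock: 8.35
tool_pos: [0.5384, -0.01, 0.1497]
eef_rot: [-0.707, 0.004, 0.708, 0.004]
contact_force: [2.1, -0.6, 0.8]
opening: 0.294
```

```bash
python3 look.py 5; python3 edge.py 5 .084 | awk 'NR%4==0'
```

```text
{'shift': array([0.0001, 0.0023, 0.0532]), 'xaxis': array([-1.2e-03, -4.0e-04, -1.0e+00]), 'yaw_y': np.float64(-90.69), 'F': array([ 2.14, -0.6 ,  0.81]), 'op': 25.9, 'pos': array([ 0.5384, -0.01  ,  0.1497]), 't': 8.35, 'roll': np.float64(0.0003)} [-0.   -0.48  0.02]
[247.   198.52] [0.5733 0.033 ]
[251.   201.84] [0.5538 0.0344]
[255.   204.59] [0.5362 0.034 ]
[259.   207.72] [0.5178 0.0349]
[263.   210.65] [0.5002 0.035 ]
[267.   209.82] [0.4931 0.0238]
[271.   207.15] [0.491  0.0068]
[275.   202.59] [ 0.4943 -0.0163]
[279.   200.15] [ 0.4916 -0.033 ]
[283.   196.87] [ 0.4913 -0.0526]
```

View pics/side5.png

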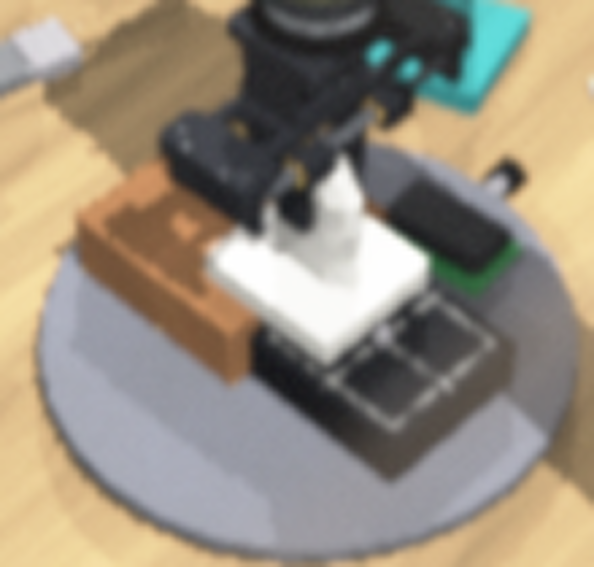

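Request:
arm_command --pt "0.015 -0.001 0.0005 0.004 0" --pt "0.015 -0.0005 0.0 0.006 0" --pt "0.015 0 0.0 0.006 0" --pt "0.015 0 0.0 0.006 0" --pt "0.015 0 0 0.005 0" --pt "0.015 0 0 0.002 0" --pt "0.015 0 0 0 0"

```text
clock: 9.28
tool_pos: [0.5101, -0.01, 0.1513]
eef_rot: [0.707, -0.004, -0.707, -0.004]
contact_force: [0.1, 0.8, -7.6]
opening: 0.29
```

```bash
python3 look.py 6; python3 edge.py 6 .084 | awk 'NR%3==0'
```

```text
{'shift': array([0.0016, 0.002 , 0.0249]), 'xaxis': array([ 2.e-04, -1.e-04, -1.e+00]), 'yaw_y': np.float64(-90.67), 'F': array([ 0.12,  0.82, -7.61]), 'op': 25.5, 'pos': array([ 0.5101, -0.01  ,  0.1513]), 't': 9.275, 'roll': np.float64(0.0005)} [ 0.08 -0.01  0.  ]
[252.   202.09] [0.5507 0.0329]
[255.   203.26] [0.5401 0.0299]
[258.   205.35] [0.5269 0.0298]
[261.   208.45] [0.511  0.0327]
[264.   210.81] [0.4974 0.0333]
[267.   212.67] [0.4852 0.0325]
[270.   214.56] [0.4731 0.0317]
[273.   215.29] [0.4641 0.0275]
[276.   213.16] [0.4629 0.0145]
[279.   210.51] [ 4.63e-01 -1.00e-04]
[282.   207.65] [ 0.4637 -0.0156]
[285.   205.51] [ 0.4624 -0.029 ]
[288.   202.97] [ 0.4622 -0.0437]
```

View pics/side6.png

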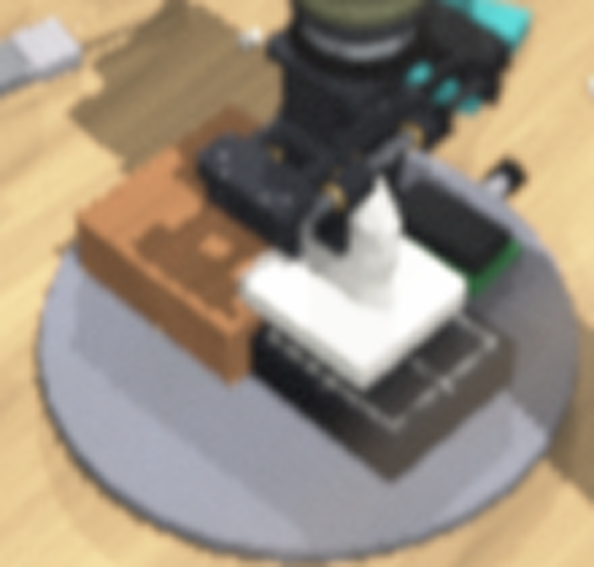

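```bash
cat > fit.py <<'E'
import sys
from edge import bottom
from h import *
def fit(k,z):
    cs,pts,P=bottom(k,z); P=P[:,:2]; i=np.argmax(pts[:,1]); 
    A=P[3:i-2]; B=P[i+3:-2]
    la=cv2.fitLine(A.astype(np.float32),cv2.DIST_HUBER,0,.001,.001).ravel();lb=cv2.fitLine(B.astype(np.float32),cv2.DIST_HUBER,0,.001,.001).ravel()
    # angles
    aa=np.degrees(np.arctan2(la[1],la[0])+0); ab=np.degrees(np.arctan2(lb[1],lb[0]))
    # intersect
    t=np.linalg.solve(np.c_[la[:2],-lb[:2]],lb[2:]-la[2:]); X=la[2:]+t[0]*la[:2]
    print(k,"angles",aa,ab,"corner",X.round(4),"centre",(X+[.05,-.045]).round(4))
for k,z in zip(sys.argv[1::2],sys.argv[2::2]): fit(k,float(z))
E
python3 fit.py 4 .084 5 .084 6 .084 6 .0855
python3 - <<'E'
from plant import r
from h import *
cs=r.calibration("side")
cr=lambda xy: np.array([205,145])+(np.array(xy)+.5)/5.4-.5
print("tips", onz(cs,cr([(177,60)]),.21), onz(cs,cr([(307,140)]),.21), onz(cs,cr([(343,158)]),.21), onz(cs,cr([(379,182)]),.2115))
E
```

```text
4 angles -3.013594 89.3189 corner [0.5163 0.0383] centre [ 0.5663 -0.0067]
5 angles -0.62248397 89.54409 corner [0.4922 0.0343] centre [ 0.5422 -0.0107]
6 angles -1.4256287 89.48214 corner [0.4633 0.033 ] centre [ 0.5133 -0.012 ]
6 angles -1.4256532 89.48213 corner [0.4625 0.0339] centre [ 0.5125 -0.0111]
tips [[6.42740509e-01 6.35411844e-04 2.10000000e-01]] [[ 0.54172198 -0.00260982  0.21      ]] [[ 0.51717976 -0.00588981  0.21      ]] [[ 0.48904309 -0.00456315  0.2115    ]]
```

Now hanging free (about 7.6 N, foot about 1.5 mm above the block top) and about 27 mm from the pin, so step 1 is nearly met. Moving over the pin at this height.

Request:
arm_command --pt "0.015 0 0.0004 0.004 0" --pt "0.015 0 0.0004 0.006 0" --pt "0.015 0 0.0 0.006 0" --pt "0.015 0 0.0 0.006 0" --pt "0.015 0 0 0.004 0" --pt "0.015 0 0 0.0005 0" --pt "0.015 0 0 0 0" --pt "0.015 0 0 0 0"

```text
clock: 10.32
tool_pos: [0.4839, -0.0104, 0.1512]
eef_rot: [0.707, -0.004, -0.707, -0.004]
contact_force: [0.3, -0.2, -7.1]
opening: 0.291
```

```bash
python3 look.py 7; python3 fit.py 7 .0855; python3 edge.py 7 .0855 | awk 'NR%3==0'
```

```text
{'shift': array([ 0.0015,  0.0013, -0.0013]), 'xaxis': array([ 5.e-04, -0.e+00, -1.e+00]), 'yaw_y': np.float64(-90.67), 'F': array([ 0.31, -0.21, -7.09]), 'op': 25.7, 'pos': array([ 0.4839, -0.0104,  0.1512]), 't': 10.325, 'roll': np.float64(0.0006)} [0.01 0.05 0.02]
7 angles -2.055106 89.85706 corner [0.4369 0.0333] centre [ 0.4869 -0.0117]
[258.   205.32] [0.5262 0.0306]
[261.  207.7] [0.5123 0.0313]
[264.   209.77] [0.4994 0.0311]
[267.   212.11] [0.4859 0.0317]
[270.   214.33] [0.4729 0.0319]
[273.   216.52] [0.4601 0.032 ]
[276.   218.67] [0.4475 0.0321]
[279.   219.65] [0.438  0.0286]
[282.   217.42] [0.4369 0.0155]
[285.   215.24] [0.4356 0.0025]
[288.   211.73] [ 0.4379 -0.0148]
[291.   209.29] [ 0.4373 -0.029 ]
[294.   207.63] [ 0.4347 -0.0408]
```

View pics/side7.png

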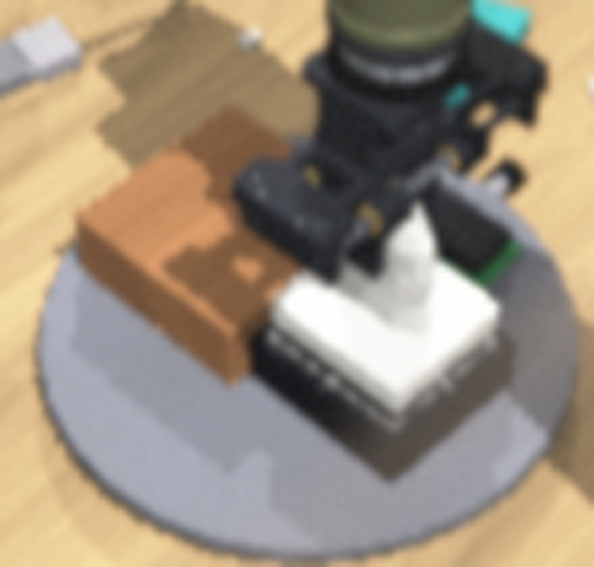

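Crop shows the foot over the chalk outline. Estimated centre (0.4867,-0.012) against the pin at (0.4856,-0.011). Lowering gently in two stages.

Request:
arm_command --pt "0.015 0.002 0 0.0005 0" --pt "0.015 0.002 0 0 0" --pt "0.015 0.002 0 0 0" --pt "0.015 0.002 0 0 0" --pt "0.015 0 0 0 0"

```text
clock: 11.0
tool_pos: [0.483, -0.0105, 0.143]
eef_rot: [-0.707, 0.004, 0.707, 0.004]
contact_force: [0.4, -0.3, -7.1]
opening: 0.293
```

```bash
python3 look.py 8
```

```text
{'shift': array([-0.0067,  0.0012, -0.0022]), 'xaxis': array([-4.e-04, -1.e-04, -1.e+00]), 'yaw_y': np.float64(-90.67), 'F': array([ 0.41, -0.31, -7.1 ]), 'op': 25.8, 'pos': array([ 0.483 , -0.0105,  0.143 ]), 't': 11.0, 'roll': np.float64(0.0005)} [ 0.06  0.01 -0.02]
```

At 0.143 it still hangs free at full weight, below pin-top height, so the nose is in the socket. Going on down.

Request:
arm_command --pt "0.015 0.002 0 0 0" --pt "0.015 0.002 0 0 0" --pt "0.015 0.002 0 0 0" --pt "0.015 0.001 0 0 0" --pt "0.015 0 0 0 0"

```text
clock: 11.68
tool_pos: [0.4839, -0.0104, 0.1366]
eef_rot: [0.708, -0.004, -0.706, -0.004]
contact_force: [2.6, 0.5, -0.7]
opening: 0.292
```

```bash
python3 look.py 9;python3 fit.py 9 .071
```

```text
{'shift': array([-0.0131,  0.0013, -0.0013]), 'xaxis': array([ 0.0018,  0.    , -1.    ]), 'yaw_y': np.float64(-90.67), 'F': array([ 2.56,  0.52, -0.71]), 'op': 25.8, 'pos': array([ 0.4839, -0.0104,  0.1366]), 't': 11.675, 'roll': np.float64(0.0005)} [ 0.07 -0.19 -0.  ]
9 angles -1.6852201 -89.952675 corner [0.4363 0.0376] centre [ 0.4863 -0.0074]
```

View pics/side9.png

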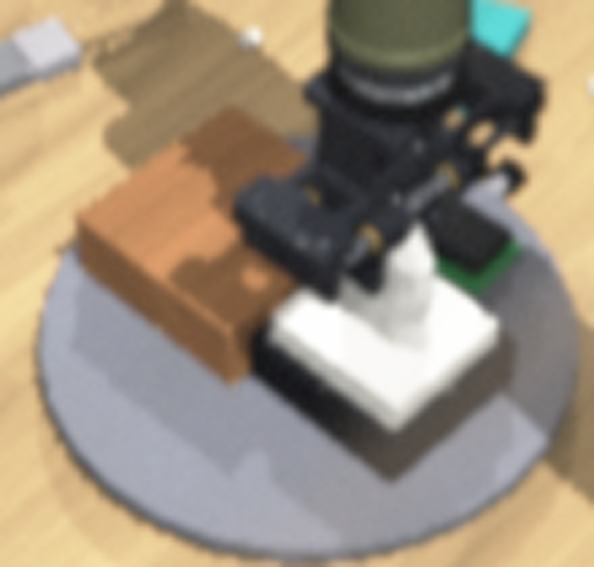

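Foot is on the granite and the weight has come off the arm. I'll ease the grip so it settles flat, then regrip.

Request:
arm_command --pt "0.026 0 0 0 0" --pt "0.027 0 0 0 0" --pt "0.028 0 0 0 0" --pt "0.029 0 0 0 0" --pt "0.029 0 0 0 0" --force 3

```text
clock: 12.35
tool_pos: [0.4829, -0.0104, 0.1362]
eef_rot: [-0.707, 0.004, 0.707, 0.004]
contact_force: [0.5, -0.1, 0.1]
opening: 0.327
```

```bash
python3 look.py 10;python3 fit.py 10 .07
```

```text
{'shift': array([-0.0135,  0.0012, -0.0023]), 'xaxis': array([-3.e-04, -1.e-04, -1.e+00]), 'yaw_y': np.float64(-90.67), 'F': array([ 0.49, -0.06,  0.06]), 'op': 28.8, 'pos': array([ 0.4829, -0.0104,  0.1362]), 't': 12.35, 'roll': np.float64(0.0005)} [-0.03 -0.03 -0.03]
10 angles -2.198456 -89.80699 corner [0.4364 0.0373] centre [ 0.4864 -0.0077]
```

Request:
arm_command --pt "0.02 0 0 0 0" --pt "0.015 0 0 0 0" --pt "0.015 0 0 0 0" --pt "0.015 0 0 0 0" --pt "0.015 0.001 0 0 0" --pt "0.015 0.001 0 0 0" --pt "0.015 0 0 0 0" --force 40

```text
clock: 13.28
tool_pos: [0.483, -0.0104, 0.1361]
eef_rot: [0.707, -0.004, -0.707, -0.004]
contact_force: [-4.0, 0.4, 22.3]
opening: 0.291
```

```bash
python3 look.py 11;python3 fit.py 11 .07
```

```text
{'shift': array([-0.0136,  0.0013, -0.0022]), 'xaxis': array([ 0.0011, -0.    , -1.    ]), 'yaw_y': np.float64(-90.68), 'F': array([-4.02,  0.39, 22.25]), 'op': 25.6, 'pos': array([ 0.483 , -0.0104,  0.1361]), 't': 13.275, 'roll': np.float64(0.0004)} [ 0.19  0.98 -0.02]
11 angles -2.0829542 89.82374 corner [0.4369 0.0371] centre [ 0.4869 -0.0079]
```

View pics/side11.png

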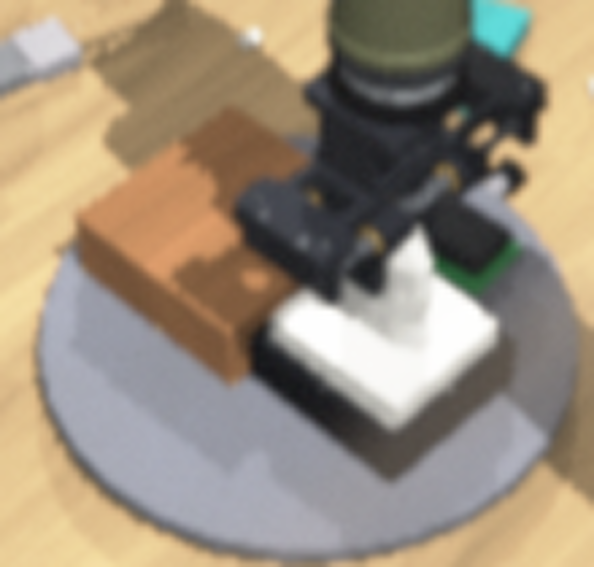

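That push is 22 N, more than wanted, so I'll back off about 1 mm.

Request:
arm_command --pt "0.015 -0.0005 0 0 0" --pt "0.015 -0.0005 0 0 0" --pt "0.015 0 0 0 0" --pt "0.015 0 0 0 0"

```text
clock: 13.82
tool_pos: [0.4831, -0.0104, 0.1362]
eef_rot: [0.707, -0.004, -0.707, -0.004]
contact_force: [-2.4, 0.4, 11.4]
opening: 0.29
```

```bash
python3 look.py 12;python3 fit.py 12 .07
```

```text
{'shift': array([-0.0135,  0.0013, -0.0022]), 'xaxis': array([ 6.e-04, -0.e+00, -1.e+00]), 'yaw_y': np.float64(-90.67), 'F': array([-2.4 ,  0.38, 11.35]), 'op': 25.6, 'pos': array([ 0.4831, -0.0104,  0.1362]), 't': 13.825, 'roll': np.float64(0.0005)} [0.13 0.58 0.02]
12 angles -2.1918728 -89.980576 corner [0.4365 0.0371] centre [ 0.4865 -0.0079]
```

```bash
python3 - <<'E'
from plant import r
from h import *
cs=r.calibration("side")
for k,z in(("4",.104),("12",.09)):
    p=np.load(f"s{k}.npy").astype(float);d=np.load(f"s{k}d.npy")
    m=(p.min(2)>195)&(d>0); v,u=np.nonzero(m); P=dpt(cs,np.c_[u,v],d[v,u])
    s=(abs(P[:,2]-z)<.009)&(abs(P[:,0]-(.565 if k=="4" else .486))<.05)&(abs(P[:,1]+.01)<.045);Q=P[s]
    A=np.c_[Q[:,:2]-Q[:,:2].mean(0),np.ones(len(Q))]; c,_,_,_=np.linalg.lstsq(A,Q[:,2],rcond=None); print(k,len(Q),"slopes",c.round(3))
print(r.get_state()['contact_force'].round(1), r.get_state()['qd'].round(4).max())
E
```

```text
4 389 slopes [ 0.013 -0.007  0.106]
12 404 slopes [ 0.007 -0.009  0.092]
[-3.2 -0.3 11.8] 0.002
```

Request:
arm_command --pt "0.015 0 0 0 0" --pt "0.015 0 0 0 0" --pt "0.015 0 0 0 0" --pt "0.015 0 0 0 0" --pt "0.015 0 0 0 0" --pt "0.015 0 0 0 0"

```text
clock: 14.62
tool_pos: [0.483, -0.0104, 0.1362]
eef_rot: [0.707, -0.004, -0.707, -0.004]
contact_force: [-2.7, 0.7, 12.3]
opening: 0.289
```

Foot top dropped by 14 mm (0.106 to 0.092), tilt is about 0.01 rad, and the push holds steady at about 12 N. Handing in.

```bash
python3 - <<'E'
from plant import r
r.finish_job(); s=r.get_state(); print(s['clock'],s['contact_force'].round(1),s['opening'])
E
```

```text
the job is handed in; nothing more can be done
the job is handed in; nothing more can be done
```

I gripped the carving by its blade and slid it level off the block, turning it square on the way. Over the plinth I lowered it onto the pin, eased the grip so it settled flat, then regripped at 40 N and pressed it down. I handed the job in at about 14.6 s, still gripping and pressing.

**Checks before handing in:**
- **Seating:** the foot's top came down by 14 mm, exactly the step from block to granite. It passed pin-top height without touching, so the pin is in the socket.
- **Flat and square:** tilt by depth is about 0.01 rad, and the tool is square to the plinth within about 0.02 rad.
- **Clear of the block:** there is about 9 mm between the foot and the block by estimate.
- **Push:** the arm pushes down with about 12 N, steady. With the weight of about 7 N, the carving bears on the plinth with about 19 N. The first press reached 22 N, so I backed off 1 mm.

**One disagreement:** the last side-view edge fit put the foot's centre about 3 mm off the pin in y, at -0.008 against -0.011. I put this down to the chalk outline merging with the white foot. The seated pin allows only about 1.5 mm of play.

I did not measure the tools and stones again at the end, but nothing the arm did came near them.

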